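# Find the balance point of a loaded instrument case

### The arm

A 6-joint arm with a two-finger parallel gripper is mounted at the origin on the work surface. World frame = base frame: x ahead of the robot, y to its left, z up, the work surface at z = 0. Lengths are in m, angles in rad, forces in N, time in s.
With the tool pointing down it reaches from about 0.25 to 0.725 m from the base axis. Payload 9.7 kg.
Tool frame: the origin (TCP) lies at the very end of the fingers, on their centre line; the grasp point (between the pads) lies 19 mm behind it; z points along the fingers, y is the line along which they close (so a half turn about z gives the same grasp; the last joint's range is limited). The gripper opens to 85 mm and grips with 20 to 120 N. Pads are 22 mm wide; open, the fingers measure 114 mm over their backs; the gripper's body (76 mm by 85 mm) begins 54 mm behind the grasp point. The pads swing forward as they close: fully open they stand 13 mm farther back than shut.
Start: joints at [1.27, 0.087, 0.176, 1.66, 0, 1.571], TCP at [0.163, 0.525, 0.231] pointing down, gripper open.
Joint ranges: [-3.13, 3.13], [-0.85, 1.81], [-1.15, 1.24], [-2.2, 2.28], [-1.44, 1.52], [-3.14, 3.14]. Speed limits (rad/s): [2.22, 2.22, 2.57, 3.14, 3.14, 3.14].

### API

Orientations are given as a rotation vector (axis times angle).
In Python, from workcell import ctrl gives the robot as it stands.
- The arm moves only by the shell command python3 -m handwheel 'ROWS' [FORCE]. ROWS is a JSON object of lists of equal length, an entry for each row: "delta_pos": the shift along the tool's x, y, z each as a share of 0.6 m, from -1 to 1, a list of three; "turn": the turn about the tool's z as a share of pi rad, from -1 to 1; "claw": the opening, from 0 (shut) to 1 (fully open). A call has 1 to 20 rows; each row is the pose to reach, as a shift and turn from the pose commanded when the call began, along the tool's axes at that moment, turning the shorter way round; what a row does not reach only later rows make up. A row lasts 1/10 s, in which the tool goes at most 50 mm and 8.59 degrees, less where a joint would pass 70% of its speed; a pose out of reach is approached as far as the arm can. A call with a number of a shift or a turn outside -1 to 1 is refused whole. A call with a gripper value outside its range is refused whole. The fingers move at their own pace and stop on an object; FORCE is the grip in N (left out, the last holds). Time passes only in rows, so rows that repeat a pose let the fingers close. It gives the time, the measured TCP pose, the force, the opening and the grip force at its end, in the units of the state.
- ctrl.read_state(): the state, without advancing time (a new reading comes with each control period).
- ctrl.grab_frame(name): name is "scene" or "top"; returns a dict with "color" (480x640x3 uint8, red, green, blue), "K" (3x3 intrinsics, pixels), "extrinsics" (4x4, takes a point from world to camera coordinates). Camera axes: x right, y up, looking along -z (the intrinsics and any distortion apply to the point x, -y, -z); pixel columns grow to the right and rows downward; lengths in m; the calibration is good to about 2 mm. A picture is of the moment at which its call begins. There is no depth.
- ctrl.sign_off(): hands the job in; it is judged then, once.
The state is a dict: "time": time; "joint_pos": joint angles; "qvel": joint speeds; "joint_efforts": joint torques, N m; "ee_pos": TCP position; "orientation": TCP orientation; "contact_force": force on the tool from outside, world axes, zero at the start; "ft_torque": the same for the moment, N m; "gripper_width": finger opening in m; "grasp_force": force on a finger pad.
Only numpy, scipy, OpenCV 4.12 (cv2) and the standard library are available. Lean on these libraries where they do the work, as an engineer would, in place of code of your own. Each camera call takes 0.05 s, during which the arm holds its last target. There are 200 camera calls.

### The job

The closed steel instrument case leans over the half-round rest with one end down on the bench, and before it is fitted to a single-post arm we need its balance point. Slide it along over the crown of the rest, without lifting it off, until it balances there level by itself, square across the rest, with both ends clear of the bench, and leave it at rest. Its contents are packed unevenly, so do not expect it to balance at its middle; leave all the other things where they are.

Things in the scene. Friction and masses are not known exactly. Their poses are not given: they have to be found in the camera images.
- case: closed flat steel case, 200 long x 90 wide x 26 mm thick, about 0.7 kg, slotted lid, smooth flat underside; too wide to grip across. Origin: centre of its underside; x along its length, y across, z out of its lid. At the start its +x end is down on the bench. Its centre of mass lies on its centre line, 13 mm above its underside, up to about 28 mm from the middle towards either end (not known)
- case_center (a point): the middle of the case, half way up its thickness
- end_a (a point): middle of the lower edge of the case's +x end face (100 mm from its middle)
- end_b (a point): middle of the lower edge of the case's -x end face
- rest: fixed grey half-round rest: the upper part of a lying cylinder of radius 60 mm whose axis runs 25 mm below the bench, so it is 35 mm high, 109 mm across at its foot, 130 mm long. Origin: on the bench under the middle of the crown; y along the crown line, x level across it (towards the end of the case that is down at the start), z up
- rest_crown (a point): middle of the crown line, 35 mm above the bench
- jar: Bystander, to be left where it is: amber jar with a black cap, 52 mm across, 62 mm high. Origin: centre of its underside
- foam_block: Bystander, to be left where it is: grey foam block 55 x 60 x 50 mm with two fine points in its top. Origin: centre of its underside
- syringe: Bystander, to be left where it is: white plastic syringe about 140 mm long, lying flat. Origin: centre of its underside
- cassette: Bystander, to be left where it is: open shallow steel tray 150 x 75 x 18 mm with instruments in it. Origin: centre of its underside
- handpiece: Bystander, to be left where it is: metal dental handpiece 170 mm long, lying flat. Origin: centre of its underside
- beaker: Bystander, to be left where it is: white cup 70 mm across, 75 mm high. Origin: centre of its underside
Mind the look-alikes: they are no part of the job. Leave any blue or turquoise look-alike of the case alone.

How it is judged:
By the outcome, as a careful person would: the job done as asked, in the order asked, and still so for the second after the job is handed in, with the robot touching nothing.
It also fails if it takes over 61 s, if anything falls off the work surface, if the arm or the gripper's body presses on something with over 40 N, if the wrist force passes 120 N, or if a joint passes its speed limit or range.

## Working session

There is one attempt and no reset: what is moved stays moved. The work goes in short steps, Python scripts to look and compute and a shell command to move; the robot and the scene stay as the last step left them, time stands still between calls to the robot, and variables do not carry over. Pictures are saved under pics/ and viewed, at most 10 in all, crops included, and the job is handed in when it is done.

```bash
mkdir -p pics; ls; cat > h.py <<'E'
from workcell import ctrl
import numpy as np, cv2
def grab(n,f=None):
    d=ctrl.grab_frame(n)
    if f: cv2.imwrite('pics/'+f+'.png',d['color'][:,:,::-1])
    return d
def proj(d,P):
    P=np.atleast_2d(P);E=np.array(d['extrinsics']);c=P@E[:3,:3].T+E[:3,3]
    c=c*[1,-1,-1];u=c@np.array(d['K']).T;return u[:,:2]/u[:,2:]
def ray(d,uv,z):
    E=np.array(d['extrinsics']);K=np.array(d['K']);R=E[:3,:3];o=-R.T@E[:3,3]
    r=R.T@(np.linalg.inv(K)@[uv[0],uv[1],1]*[1,-1,-1]);return o+r*(z-o[2])/r[2]
E
python3 - <<'E'
from h import *
for n in('scene','top'):
    d=grab(n,n+'0');print({k:np.round(v,3).tolist() if k!='color' else 0 for k,v in d.items()})
print(ctrl.read_state())
E
```

```text
pics
{'color': 0, 'K': [[523.202, 0.0, 318.049], [0.0, 523.202, 236.973], [0.0, 0.0, 1.0]], 'extrinsics': [[-0.29, 0.957, 0.016, 0.159], [-0.781, -0.247, 0.574, 0.368], [0.553, 0.154, 0.819, -1.562], [0.0, 0.0, 0.0, 1.0]]}
{'color': 0, 'K': [[546.605, 0.0, 327.737], [0.0, 546.605, 246.268], [0.0, 0.0, 1.0]], 'extrinsics': [[0.085, -0.996, 0.004, -0.05], [0.975, 0.084, 0.204, -0.519], [-0.203, -0.013, 0.979, -1.263], [0.0, 0.0, 0.0, 1.0]]}
{'time': 0.1, 'joint_pos': array([1.27000289e+00, 8.74212833e-02, 1.75218998e-01, 1.65978171e+00,
       2.65666335e-05, 1.57080952e+00]), 'qvel': array([ 6.12798521e-05, -6.49220859e-04,  1.76095713e-03, -1.56931427e-04,
        2.21731053e-04,  6.69096295e-04]), 'joint_efforts': array([ 4.70623017e-04, -5.21562338e+01,  4.65653658e+01,  1.60388416e-02,
        5.84268463e-06,  6.08697221e-06]), 'ee_pos': array([0.16288806, 0.52512227, 0.23064793]), 'orientation': array([-4.70695873e-01, -3.10592392e+00,  1.83815742e-03]), 'contact_force': array([-0.46953987, -0.88948196, -0.35064824]), 'ft_torque': array([-0.02469417, -0.03610744, -0.03935214]), 'grasp_force': 0.0, 'gripper_width': 0.085513702598725}
```

View pics/scene0.png

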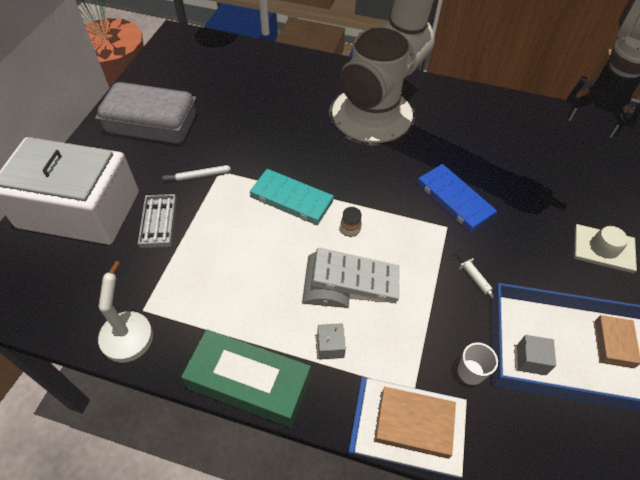

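View pics/top0.png

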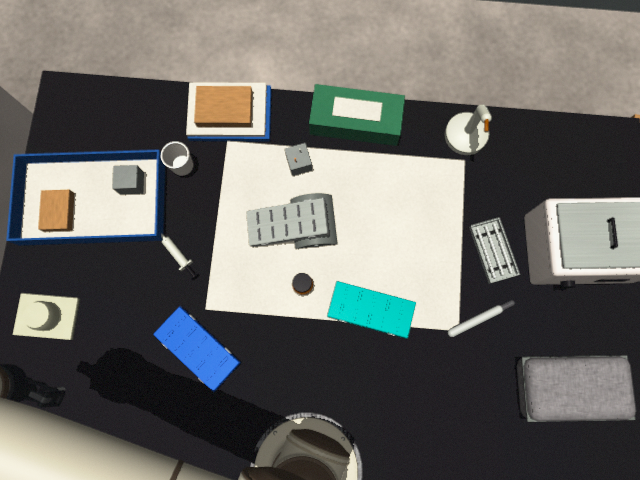

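The scene shows the grey slotted case at scene (357,274) / top (287,222), leaning over the grey half-round rest. Two things look like it: turquoise at scene (291,196) and blue at scene (457,196). The steel-grey one on the rest is the one described. The jar is at top (302,284) and the foam block at top (298,158). Next I'll check both views in one close crop.

```bash
python3 - <<'E'
import cv2,numpy as np
a=cv2.imread('pics/scene0.png')[225:325,280:420];b=cv2.imread('pics/top0.png')[175:265,230:350]
a=cv2.resize(a,(770,550),interpolation=cv2.INTER_CUBIC)
cv2.imwrite('pics/c1.png',a);cv2.imwrite('pics/c2.png',cv2.resize(b,(780,585),interpolation=cv2.INTER_CUBIC))
E
```

```text
(no output)
```

View pics/c1.png

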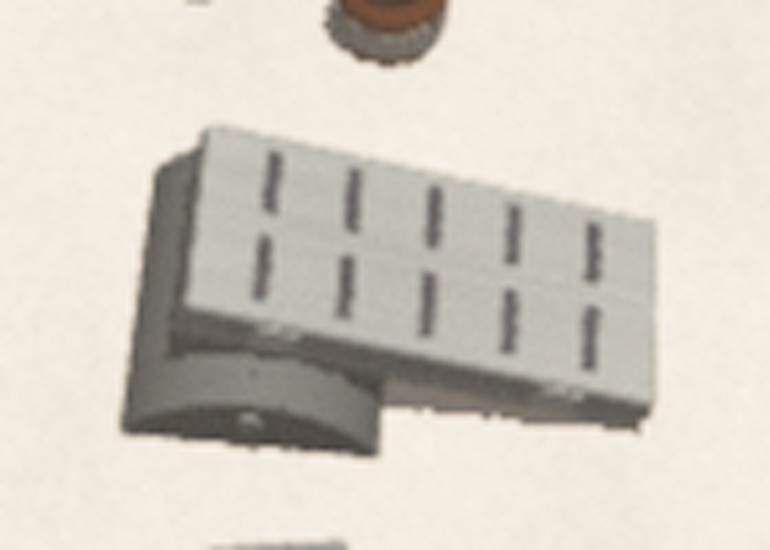

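View pics/c2.png

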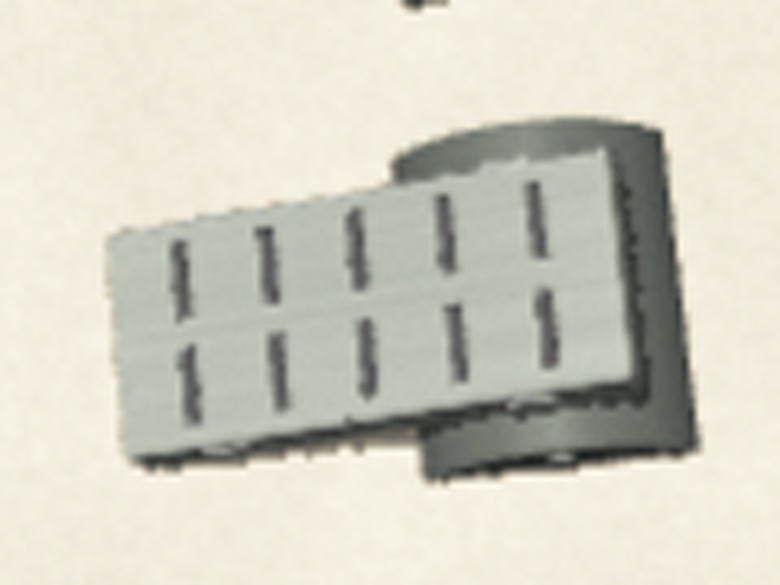

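The crop confirms the choice: ten slots, plain steel. The left end in the top view (world +y) is down on the bench, and the right end overhangs the rest. Corner pixels come from the crops. Next I'll fit the poses.

```bash
cat > fit.py <<'E'
from h import *
from scipy.optimize import least_squares
from scipy.spatial.transform import Rotation as R
def case_pts(p,L): return R.from_euler('ZYX',p[3:]).apply(np.array(L))+p[:3]
LID={'Bp':[-.1,.045,.026],'Bm':[-.1,-.045,.026],'Ap':[.1,.045,.026],'Am':[.1,-.045,.026]}
def fitcase(obs,p0,zw=None):   # obs list of (frame,name,uv)
    f=lambda p: np.concatenate([(proj(d,case_pts(p,[LID[n]]))[0]-uv) for d,n,uv in obs]+[[100*p[5]]])
    s=least_squares(f,p0,loss='soft_l1',x_scale=[.1,.1,.1,1,1,1]);return s.x,f(s.x)
def fk(st): return R.from_rotvec(st['orientation']).as_matrix()
def go(target,tipyaw=None):  # shares for moving TCP to world target
    st=ctrl.read_state();M=fk(st);return np.round(M.T@(np.array(target)-st['ee_pos'])/0.6,4)
E
python3 - <<'E'
from fit import *
S=grab('scene');T=grab('top')
s=lambda u,v:np.array([280+(u+.5)/5.5-.5,225+(v+.5)/5.5-.5]); t=lambda u,v:np.array([230+(u+.5)/6.5-.5,175+(v+.5)/6.5-.5])
# case x ~ +y world ; case y ~ -x world => p = small world x (top: lower)
obs=[(S,'Bp',s(210,127)),(S,'Bm',s(187,303)),(S,'Ap',s(654,220)),(S,'Am',s(652,405)),
(T,'Am',t(107,236)),(T,'Ap',t(133,455)),(T,'Bm',t(605,152)),(T,'Bp',t(633,380))]
p,r=fitcase(obs,[.55,0.0,.03,1.57,.25,0]);print('case',p,np.degrees(p[3:]),np.round(r,1))
print('ends',case_pts(p,[[.1,0,0],[-.1,0,0],[0,0,.013]]))
def rp(q,L): return R.from_euler('z',q[2]).apply(np.array(L,float))+[q[0],q[1],0]
w=.0545;h=.065
ro=[(S,[-w,-h,0],s(124,430)),(S,[w,-h,0],s(378,455)),(T,[w,h,0],t(427,480)),(T,[-w,h,0],t(697,450)),(T,[-w,-h,0],t(662,130)),(T,[w,-h,0],t(392,165))]
f=lambda q:np.concatenate([proj(d,rp(q,[l]))[0]-uv for d,l,uv in ro])
q=least_squares(f,[.55,-.05,1.57],loss='soft_l1').x;print('rest',q,np.degrees(q[2]),np.round(f(q),1))
for n,d,uv,z in [('jar',T,(302,283),.06),('foam',T,(298,156),.05)]: print(n,ray(d,uv,z))
st=ctrl.read_state();print(fk(st).round(3))
c=case_pts(p,[[.1,0,0]])[0];
E
```

```text
case [ 5.76769284e-01  9.56006075e-02  1.99025508e-02  1.76835681e+00
  2.41292377e-01 -1.13008770e-03] [ 1.01319382e+02  1.38250348e+01 -6.47492556e-02] [-0.5 -1.4 -0.3  0.4  0.6  0.4  0.6  0.5  0.1  0.2 -0.8  1.5  0.6 -0.8
  0.5  0.1 -0.1]
ends [[ 5.57710116e-01  1.90814787e-01 -3.99322549e-03]
 [ 5.95828452e-01  3.86427874e-04  4.37983270e-02]
 [ 5.76145151e-01  9.86437472e-02  3.25259322e-02]]
rest [0.59272792 0.03650969 1.77271937] 101.56933835861358 [-0.8  0.8  0.7  0.6 -0.5  0.8  1.1  0.5  0.4  0.4 -0.5 -0.3]
jar [0.42672707 0.04744718 0.06      ]
foam [0.74585478 0.08807658 0.05      ]
[[-0.955  0.296 -0.   ]
 [ 0.296  0.955 -0.001]
 [ 0.    -0.001 -1.   ]]
```

```bash
python3 -m handwheel '{"delta_pos":[[-0.7625,-0.2817,0.2],[-0.7625,-0.2817,0.2],[-0.7625,-0.2817,0.2],[-0.7625,-0.2817,0.2],[-0.7625,-0.2817,0.2],[-0.7625,-0.2817,0.2],[-0.7625,-0.2817,0.2],[-0.7625,-0.2817,0.2],[-0.7625,-0.2817,0.2],[-0.7625,-0.2817,0.2],[-0.7625,-0.2817,0.2],[-0.7625,-0.2817,0.2],[-0.7625,-0.2817,0.2],[-0.7625,-0.2817,0.2]],"turn":[0.34,0.34,0.34,0.34,0.34,0.34,0.34,0.34,0.34,0.34,0.34,0.34,0.34,0.34],"claw":[0.6,0.6,0.6,0.6,0.6,0.6,0.6,0.6,0.6,0.6,0.6,0.6,0.6,0.6]}'
python3 - <<'E'
from fit import *
st=ctrl.read_state();print(fk(st).round(3),st['joint_pos'].round(2),go([.5499,.2279,.007]))
E
```

```text
time: 1.6
ee_pos: [0.5492, 0.2294, 0.112]
orientation: [1.984, 2.435, 0.001]
contact_force: [0.5, -0.1, -0.0]
gripper_width: 0.0517
grasp_force: 0.0
[[-0.202  0.979  0.001]
 [ 0.979  0.202  0.   ]
 [ 0.     0.001 -1.   ]] [0.4  0.18 0.05 1.44 0.   1.76] [-0.0028  0.0005  0.175 ]
```

```bash
python3 -m handwheel '{"delta_pos":[[0,0,0.08],[0,0,0.15],[0,0,0.175],[0,0,0.175],[-0.01,0,0.175],[-0.02,0,0.175],[-0.03,0,0.175],[-0.036,0,0.175],[-0.042,0,0.175],[-0.048,0,0.175],[-0.054,0,0.175],[-0.06,0,0.175],[-0.066,0,0.175],[-0.072,0,0.175],[-0.072,0,0.175],[-0.072,0,0.175]],"turn":[0,0,0,0,0,0,0,0,0,0,0,0,0,0,0,0],"claw":[0.6,0.6,0.6,0.6,0.6,0.6,0.6,0.6,0.6,0.6,0.6,0.6,0.6,0.6,0.6,0.6]}'
python3 - <<'E'
from fit import *
S=grab('scene');T=grab('top')
a=cv2.resize(S['color'][215:325,280:420,::-1],None,fx=4,fy=4,interpolation=cv2.INTER_CUBIC)
b=cv2.resize(T['color'][155:265,230:350,::-1],None,fx=4,fy=4,interpolation=cv2.INTER_CUBIC)
m=np.zeros((440,800,3),np.uint8);a=a[:, :400+0] if 0 else a
m=np.hstack([cv2.resize(a,(420,330)),cv2.resize(b,(360,330))]);cv2.imwrite('pics/p1.png',m)
E
```

```text
time: 3.2
ee_pos: [0.5591, 0.1864, 0.0072]
orientation: [1.986, 2.434, 0.003]
contact_force: [1.4, 5.0, 2.4]
gripper_width: 0.0514
grasp_force: 2.2
```

View pics/p1.png

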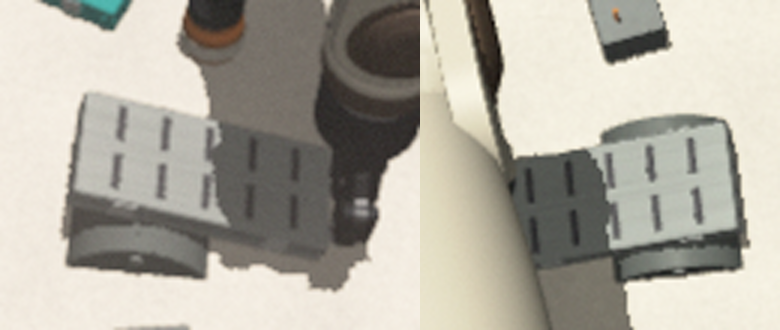

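The two-finger push works. The case is sliding square, with end A still down. Next I'll write a lid-texture tracker with four unknowns: offset, tilt, yaw and lateral.

```bash
cat > track.py <<'E'
from fit import *
from scipy.optimize import minimize
C0=np.array([.59273,.03651]);PSI=1.7727;RR=.060
def pose(v): # v: a(mm, centre from contact), tilt deg, yaw err deg, lateral mm -> R,t
    a,th,dy,l=v;th=np.radians(th)
    n=np.array([np.sin(th),0,np.cos(th)]);t=np.array([np.cos(th),0,-np.sin(th)])
    O=np.array([0,0,-.025])+RR*n+a*1e-3*t+[0,l*1e-3,0]
    A=R.from_euler('z',PSI);return A*R.from_euler('ZY',[np.radians(dy),th]),A.apply(O)+[*C0,0]
gx,gy=np.meshgrid(np.arange(-.104,.1041,.001),np.arange(-.049,.0491,.001))
G=np.stack([gx.ravel(),gy.ravel(),np.full(gx.size,.026)],1)
def sample(d,img,v):
    r,t=pose(v);uv=proj(d,r.apply(G)+t).astype(np.float32)
    return cv2.remap(img,uv[:,0].reshape(gx.shape),uv[:,1].reshape(gx.shape),cv2.INTER_LINEAR)
def hp(i): return np.clip(i-cv2.GaussianBlur(i,(0,0),8),-30,30)
def gray(c): return cv2.cvtColor(c,cv2.COLOR_RGB2GRAY).astype(np.float32)
class F: pass
REF={}
for n in('scene','top'): REF[n]=cv2.cvtColor(cv2.imread(f'pics/{n}0.png'),cv2.COLOR_BGR2GRAY).astype(np.float32)
def calib(ds):   # reference pose, by edge sharpness start = corner fit
    return np.array([57.,13.8,-.25,4.])
def track(v0,views=('scene','top')):
    ds={n:ctrl.grab_frame(n) for n in views};vr=calib(ds)
    I={n:gray(d['color']) for n,d in ds.items()};T={n:hp(sample(ds[n],REF[n],vr)) for n in views}
    def cost(v): return -sum(np.corrcoef(hp(sample(ds[n],I[n],v)).ravel(),T[n].ravel())[0,1] for n in views)/len(views)
    best=None
    for da in(-8,-4,0,4,8):
      for dt in(-8,-4,0,4,8):
        w=np.array(v0,float)+[da,dt,0,0];c=cost(w)
        if best is None or c<best[0]: best=(c,w)
    s=minimize(cost,best[1],method='Nelder-Mead',options=dict(initial_simplex=best[1]+np.vstack([np.zeros(4),np.diag([2,2,1,2])]),xatol=.02,fatol=1e-5))
    r,t=pose(s.x);e=r.apply([[.1,0,0],[-.1,0,0]])+t
    print('a %.1f tilt %.2f yaw %.2f lat %.1f'%tuple(s.x),'ncc',round(-s.fun,3),'endz',e[:,2].round(4));return s.x
E
python3 - <<'E'
from track import *
# reference: check kinematics against corner fit
r,t=pose([57,13.8,-.25,4]);print(t,r.as_euler('ZYX',True))
track([35,15,0,4],('scene',))
E
```

```text
[0.57484067 0.10395936 0.01967165] [ 1.01318228e+02  1.38000000e+01 -6.36110936e-15]
a 29.8 tilt 17.64 yaw 0.30 lat 2.8 ncc 0.693 endz [-0.0071  0.0535]
```

```bash
sed -i 's/\[57.,13.8,-.25,4.\]/[48.5,13.1,-.25,4.]/' track.py; python3 - <<'E'
from track import *
track([30,15,0,4],('scene',)); track([30,15,0,4])
st=ctrl.read_state();print(st['ee_pos'],st['contact_force'])
E
```

```text
a 19.9 tilt 17.94 yaw 0.61 lat 2.9 ncc 0.741 endz [-0.0049  0.0567]
a 21.3 tilt 17.11 yaw 0.06 lat 3.3 ncc 0.733 endz [-0.0033  0.0555]
[0.55871377 0.18631477 0.00655913] [0.61130028 4.9579447  3.08733026]
```

```bash
python3 -m handwheel '{"delta_pos":[[-0.004,0,0],[-0.008,0,0],[-0.012,0,0],[-0.016,0,0],[-0.016,0,0]],"turn":[0,0,0,0,0],"claw":[0.6,0.6,0.6,0.6,0.6]}'
python3 - <<'E'
from track import *
track([12,16,0,4])
E
```

```text
time: 4.0
ee_pos: [0.5604, 0.1769, 0.0064]
orientation: [-1.986, -2.434, -0.001]
contact_force: [-0.5, 5.0, 3.3]
gripper_width: 0.0513
grasp_force: 2.8
a 10.5 tilt 18.19 yaw 0.08 lat 3.7 ncc 0.713 endz [-0.0025  0.0599]
```

```bash
python3 -m handwheel '{"delta_pos":[[-0.004,0,0],[-0.008,0,0],[-0.012,0,0],[-0.016,0,0],[-0.016,0,0]],"turn":[0,0,0,0,0],"claw":[0.6,0.6,0.6,0.6,0.6]}'
python3 - <<'E'
from track import *
v=track([2,18,0,4])
E
python3 -m handwheel '{"delta_pos":[[-0.004,0,0],[-0.008,0,0],[-0.008,0,0]],"turn":[0,0,0],"claw":[0.6,0.6,0.6]}'
python3 - <<'E'
from track import *
v=track([-3,18,0,4])
E
```

```text
time: 4.6
ee_pos: [0.5621, 0.1675, 0.0062]
orientation: [-1.985, -2.434, -0.0]
contact_force: [-1.2, 5.2, 2.9]
gripper_width: 0.0514
grasp_force: 3.0
a -0.3 tilt 19.29 yaw 0.09 lat 3.8 ncc 0.703 endz [-0.0013  0.0648]
time: 5.0
ee_pos: [0.563, 0.1628, 0.0061]
orientation: [-1.985, -2.433, -0.0]
contact_force: [-1.1, 6.2, 2.6]
gripper_width: 0.0512
grasp_force: 3.1
a -5.4 tilt 19.74 yaw 0.13 lat 3.9 ncc 0.702 endz [-0.0005  0.0671]
```

Finger friction may be holding the end down, so I'll back off and look.

```bash
python3 -m handwheel '{"delta_pos":[[0.004,0,0],[0.01,0,0],[0.016,0,0],[0.016,0,0],[0.016,0,0]],"turn":[0,0,0,0,0],"claw":[0.6,0.6,0.6,0.6,0.6]}'
python3 - <<'E'
from track import *
v=track([-5,18,0,4])
E
```

```text
time: 5.6
ee_pos: [0.5613, 0.1719, 0.0062]
orientation: [1.986, 2.434, -0.001]
contact_force: [1.2, -0.6, -0.3]
gripper_width: 0.0517
grasp_force: 0.0
a -2.1 tilt 16.70 yaw 0.01 lat 4.0 ncc 0.724 endz [0.0043 0.0618]
```

```bash
python3 -m handwheel '{"delta_pos":[[-0.01,0,0],[-0.016,0,0],[-0.019,0,0],[-0.022,0,0],[-0.025,0,0],[-0.028,0,0],[-0.028,0,0],[-0.026,0,0],[-0.024,0,0],[-0.02,0,0],[-0.01,0,0],[0,0,0],[0,0,0],[0,0,0]],"turn":[0,0,0,0,0,0,0,0,0,0,0,0,0,0],"claw":[0.6,0.6,0.6,0.6,0.6,0.6,0.6,0.6,0.6,0.6,0.6,0.6,0.6,0.6]}'
python3 - <<'E'
from track import *
v=track([-5,12,0,4])
v=track([-5,12,0,4],('scene',))
d=grab('scene');cv2.imwrite('pics/p2.png',cv2.resize(d['color'][200:330,270:430,::-1],None,fx=4,fy=4))
E
```

```text
time: 7.1
ee_pos: [0.5613, 0.1722, 0.0063]
orientation: [1.986, 2.435, -0.0]
contact_force: [0.1, -0.1, -0.1]
gripper_width: 0.0509
grasp_force: 0.0
a 4.8 tilt 3.30 yaw 0.31 lat 4.0 ncc 0.627 endz [0.0289 0.0404]
a 2.3 tilt 4.92 yaw 0.95 lat 3.5 ncc 0.662 endz [0.026  0.0431]
```

View pics/p2.png

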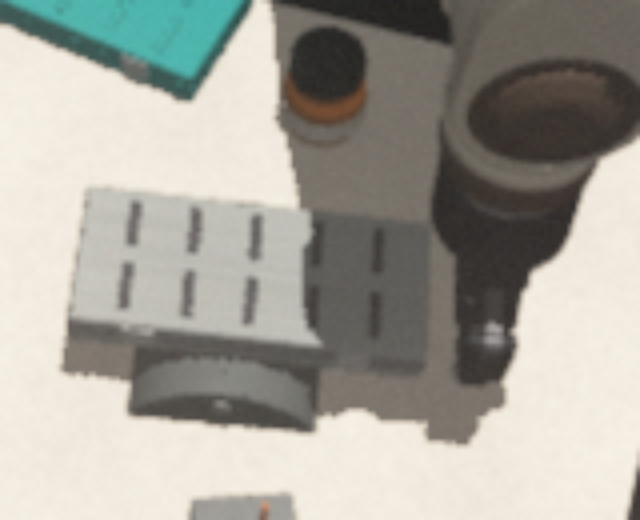

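It now balances on the crown with both ends clear, tilted a few degrees with A low. The face of end A is at about (425,300) in the crop and the fingers stand clear. I'll move the hand away to measure without shadow.

```bash
python3 -m handwheel '{"delta_pos":[[0.05,0,0],[0.1,0,-0.05],[0.2,0,-0.2],[0.35,0,-0.3],[0.45,0,-0.3],[0.45,0,-0.3],[0.45,0,-0.3],[0.45,0,-0.3],[0.45,0,-0.3],[0.45,0,-0.3]],"turn":[0,0,0,0,0,0,0,0,0,0],"claw":[0.6,0.6,0.6,0.6,0.6,0.6,0.6,0.6,0.6,0.6]}'
python3 - <<'E'
from track import *
v=track([4,4,0,4]); v=track([4,4,0,4],('scene',));v=track([4,4,0,4],('top',))
for n in('scene','top'):
    d=grab(n,n+'3');r,t=pose(v);
S=cv2.resize(cv2.imread('pics/scene3.png')[235:315,285:390],None,fx=7,fy=7,interpolation=cv2.INTER_CUBIC);cv2.imwrite('pics/p3.png',S)
E
```

```text
time: 8.3
ee_pos: [0.5073, 0.4359, 0.1856]
orientation: [1.986, 2.434, -0.002]
contact_force: [-0.2, -0.6, -0.3]
gripper_width: 0.0514
grasp_force: 0.0
a 5.4 tilt 2.84 yaw 0.18 lat 4.0 ncc 0.749 endz [0.0297 0.0396]
a 4.2 tilt 3.59 yaw 0.57 lat 3.8 ncc 0.804 endz [0.0284 0.0409]
a 4.6 tilt 3.37 yaw -0.03 lat 4.1 ncc 0.695 endz [0.0287 0.0405]
```

View pics/p3.png

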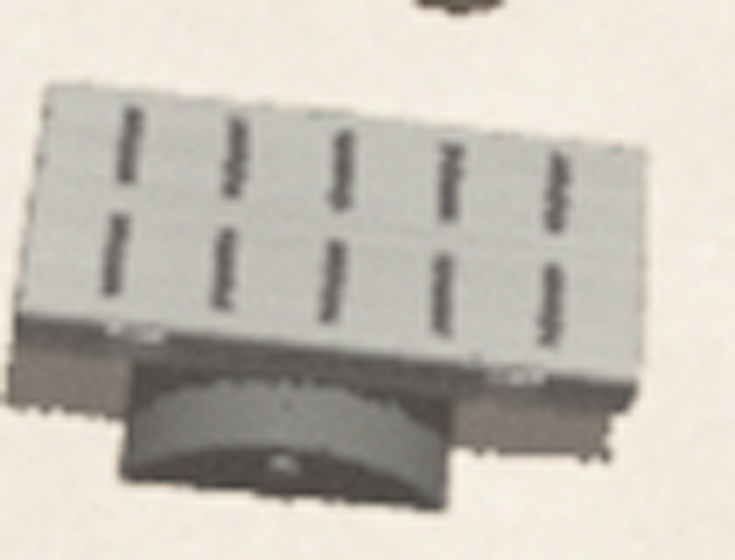

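```bash
python3 -m handwheel '{"delta_pos":[[-0.08,0,0.04],[-0.15,0,0.08],[-0.22,0,0.13],[-0.28,0,0.18],[-0.34,0,0.23],[-0.39,0,0.276],[-0.42,0,0.276],[-0.44,0,0.276],[-0.455,0,0.276],[-0.465,0,0.276],[-0.472,0,0.276],[-0.475,0,0.276],[-0.4775,0,0.276],[-0.4785,0,0.276],[-0.4795,0,0.276],[-0.4805,0,0.276],[-0.4805,0,0.276]],"turn":[0,0,0,0,0,0,0,0,0,0,0,0,0,0,0,0,0],"claw":[0.6,0.6,0.6,0.6,0.6,0.6,0.6,0.6,0.6,0.6,0.6,0.6,0.6,0.6,0.6,0.6,0.6]}'
python3 - <<'E'
from track import *
st=ctrl.read_state();e=st['ee_pos'][:2]-C0;print('u',e@[np.cos(PSI),np.sin(PSI)],'v',e@[-np.sin(PSI),np.cos(PSI)],st['contact_force'].round(1))
d=[(285,235)];d=ctrl.grab_frame('scene')
s=lambda u,v:np.array([285+(u+.5)/7-.5,235+(v+.5)/7-.5])
ob=[([-.1,.045,.026],s(48,85)),([-.1,-.045,.026],s(18,318)),([.1,.045,.026],s(645,148)),([.1,-.045,.026],s(637,382)),([.1,-.045,0],s(630,408)),([-.1,-.045,0],s(18,343))]
def f(v):
    r,t=pose(v);return np.concatenate([proj(d,r.apply([l])+t)[0]-p for l,p in ob])
q=least_squares(f,[5,3,0,4]);print(q.x,q.fun.round(1))
track([3,3,0,4],('scene',))
E
```

```text
time: 10.3
ee_pos: [0.565, 0.154, 0.0206]
orientation: [-1.986, -2.434, 0.0]
contact_force: [0.1, -0.7, -0.3]
gripper_width: 0.0512
grasp_force: 0.0
u 0.12070927574915141 v 0.003586511604947152 [ 0.1 -0.7 -0.3]
[4.60254472 3.84139799 1.13686555 3.35983489] [-0.5 -1.2 -0.4 -0.8  0.4 -1.   1.2 -0.4  0.2  1.5 -0.8  1.5]
a 4.0 tilt 3.65 yaw 0.14 lat 3.2 ncc 0.513 endz [0.0283 0.041 ]
```

```bash
for i in 1; do python3 -m handwheel '{"delta_pos":[[-0.001,0,0],[-0.002,0,0],[-0.002,0,0]],"turn":[0,0,0],"claw":[0.6,0.6,0.6]}'; python3 -m handwheel '{"delta_pos":[[-0.001,0,0],[-0.002,0,0],[-0.002,0,0]],"turn":[0,0,0],"claw":[0.6,0.6,0.6]}'; done
```

```text
time: 10.7
ee_pos: [0.5653, 0.1532, 0.0208]
orientation: [-1.986, -2.434, -0.001]
contact_force: [-1.4, 4.4, 0.7]
gripper_width: 0.051
grasp_force: 2.3
time: 11.0
ee_pos: [0.5656, 0.1516, 0.0207]
orientation: [-1.986, -2.434, -0.0]
contact_force: [-0.3, 4.5, 1.0]
gripper_width: 0.0512
grasp_force: 2.3
```

```bash
python3 -m handwheel '{"delta_pos":[[0.003,0,0],[0.01,0,0],[0.03,0,0],[0.06,0,0],[0.12,0,-0.04],[0.2,0,-0.1],[0.28,0,-0.17],[0.36,0,-0.24],[0.44,0,-0.276],[0.482,0,-0.276],[0.482,0,-0.276],[0.482,0,-0.276],[0.482,0,-0.276],[0.482,0,-0.276],[0.482,0,-0.276]],"turn":[0,0,0,0,0,0,0,0,0,0,0,0,0,0,0],"claw":[0.6,0.6,0.6,0.6,0.6,0.6,0.6,0.6,0.6,0.6,0.6,0.6,0.6,0.6,0.6]}'
python3 - <<'E'
from track import *
v=track([4,3,0,4]); v=track([4,3,0,4],('scene',));v=track([4,3,0,4],('top',))
d=grab('scene','scene4');grab('top','top4')
cv2.imwrite('pics/p4.png',cv2.resize(d['color'][235:315,285:390,::-1],None,fx=7,fy=7,interpolation=cv2.INTER_CUBIC))
E
```

```text
time: 12.5
ee_pos: [0.5079, 0.4335, 0.1858]
orientation: [-1.988, -2.432, 0.002]
contact_force: [0.0, -0.3, 0.0]
gripper_width: 0.0514
grasp_force: 0.0
a 5.9 tilt 0.26 yaw 0.15 lat 3.9 ncc 0.743 endz [0.0345 0.0354]
a 6.3 tilt -0.08 yaw -0.13 lat 3.7 ncc 0.802 endz [0.0351 0.0349]
a 19.9 tilt -8.99 yaw 1.91 lat 4.8 ncc 0.717 endz [0.053  0.0217]
```

View pics/p4.png

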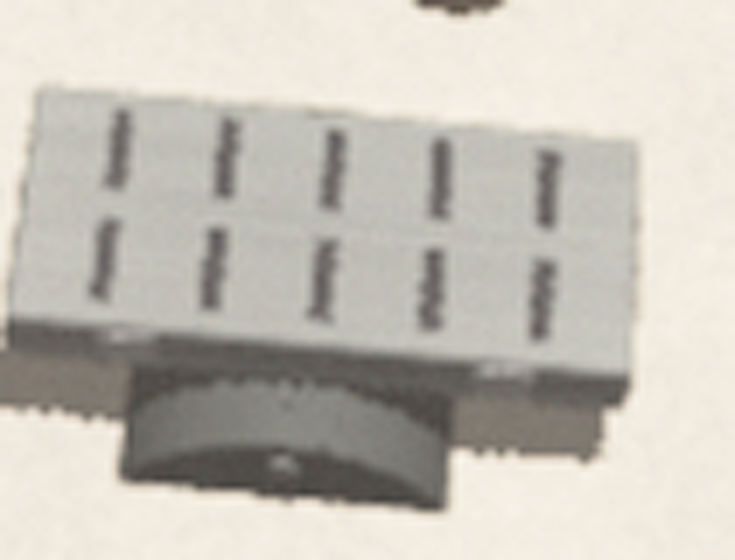

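The picture shows the case level on the crown with both ends clear. Its lower front edge runs (10,347) to (625,403), parallel to the rest's foot, (122,480) to (445,508). I'll cross-check the corner fit and confirm it is at rest.

```bash
python3 -m handwheel '{"delta_pos":[[0,0,0],[0,0,0],[0,0,0],[0,0,0],[0,0,0],[0,0,0],[0,0,0],[0,0,0],[0,0,0],[0,0,0]],"turn":[0,0,0,0,0,0,0,0,0,0],"claw":[0.6,0.6,0.6,0.6,0.6,0.6,0.6,0.6,0.6,0.6]}' | head -1
python3 - <<'E'
from track import *
d=ctrl.grab_frame('scene')
s=lambda u,v:np.array([285+(u+.5)/7-.5,235+(v+.5)/7-.5])
ob=[([-.1,.045,.026],s(38,90)),([-.1,-.045,.026],s(10,322)),([.1,.045,.026],s(637,140)),([.1,-.045,.026],s(630,377)),([.1,-.045,0],s(625,403)),([-.1,-.045,0],s(10,347))]
def f(v):
    r,t=pose(v);return np.concatenate([proj(d,r.apply([l])+t)[0]-p for l,p in ob])
q=least_squares(f,[5,0,0,4]);print(q.x,q.fun.round(1))
track([6,0,0,4],('scene',));track([6,0,0,4])
a=cv2.imread('pics/scene4.png').astype(int);print('diff',np.abs(a-d['color'][:,:,::-1])[235:315,285:390].mean())
b=cv2.imread('pics/scene0.png').astype(int);print('jar/foam diff',np.abs(a-b)[205:238,335:365].mean(),np.abs(a-b)[322:360,312:350].mean())
E
```

```text
time: 13.8
[4.56398906 1.84568824 1.11323108 3.25254283] [-0.4 -1.2 -0.7 -0.7  0.5 -0.8  1.1 -0.6  0.2  1.4 -0.6  1.6]
a 5.9 tilt 0.22 yaw 0.01 lat 3.7 ncc 0.803 endz [0.0346 0.0354]
a 6.2 tilt 0.09 yaw 0.13 lat 4.0 ncc 0.742 endz [0.0348 0.0352]
diff 1.2968650793650793
jar/foam diff 1.5962962962962963 1.4755309325946444
```

```bash
python3 - <<'E'
from track import *
d=ctrl.grab_frame('scene');T=ctrl.grab_frame('top')
def fit(ob,off,k,fr,x0):
    s=lambda p:(np.array(p)+.5)/k-.5+off
    def f(v):
        r,t=pose(v);return np.concatenate([proj(fr,r.apply([l])+t)[0]-s(p) for l,p in ob])
    q=least_squares(f,x0);print(q.x.round(2),np.abs(q.fun).max().round(1))
L=[[-.1,.045,.026],[-.1,-.045,.026],[.1,.045,.026],[.1,-.045,.026],[.1,-.045,0]]
fit(list(zip(L,[(210,127),(187,303),(654,220),(652,405),(640,428)])),(280,225),5.5,d,[48,13,0,4])
fit(list(zip(L,[(38,90),(10,322),(637,140),(630,377),(625,403)])),(285,235),7,d,[5,0,0,4])
fit(list(zip(L,[(48,85),(18,318),(645,148),(637,382),(630,408)])),(285,235),7,d,[5,0,0,4])
I=T['color'][175:265,240:360,::-1];cv2.imwrite('pics/p5.png',cv2.resize(I,None,fx=6.5,fy=6.5,interpolation=cv2.INTER_CUBIC))
E
```

```text
[48.26 13.98  0.66  3.27] 1.1
[5.25 1.12 1.2  2.15] 1.5
[5.27 3.06 1.16 2.29] 1.6
```

View pics/p5.png

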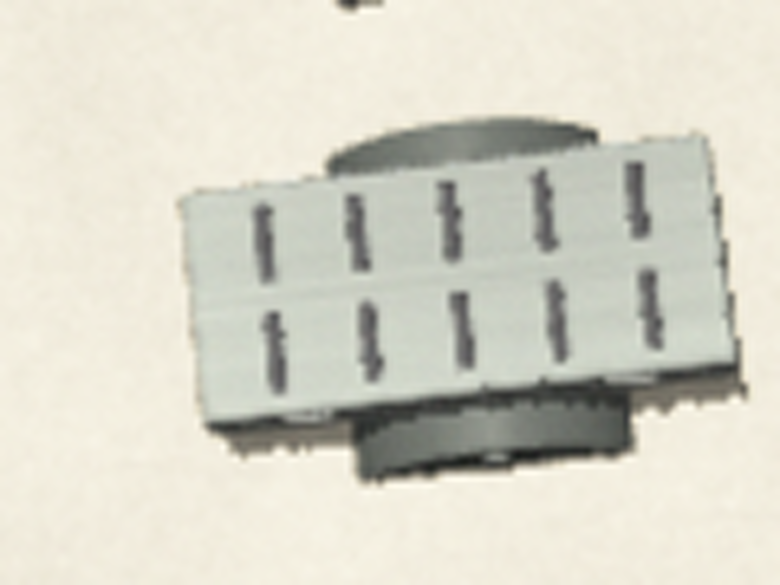

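With its +0.9° reference bias removed, the corner fit agrees with the tracker at about 0.2° tilt. The top view shows the case square across the rest, with corners at (182,198), (705,138), (735,362) and (207,425), and nothing else in view has moved.

```bash
python3 -c "
from workcell import ctrl
print(ctrl.sign_off())"
```

```text
the job is handed in; nothing more can be done
None
```

The job is handed in: the case balances by itself on the crown, level to about 0.2° by the camera fits and square across the rest, with both ends about 35 mm clear of the bench, at rest and untouched, and its balance point is about 6 mm from the middle towards the −x end (end B).

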